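# Open the dust gate and set suction to full

## Robot

A 6-joint arm with a two-finger parallel gripper is mounted at the origin on the work surface. World frame = base frame: x ahead of the robot, y to its left, z up, the work surface at z = 0. Lengths are in mm, angles in rad, forces in N, time in s.
With the tool pointing down it reaches from about 350 to 775 mm from the base axis. Payload 7.3 kg.
Tool frame: the origin (TCP) lies on the centre line of the jaws, within the pads' length; the fingertips stand 22 mm ahead of it and the grasp point (between the pads) lies 3 mm ahead of it; z points along the fingers, y is the direction in which the jaws open and shut (so a half turn about z gives the same grasp; the last joint's range is limited). The gripper opens to 92 mm and grips with 3 to 60 N. Pads are 19 mm wide; open, the fingers measure 130 mm over their backs; the gripper's body (75 mm by 190 mm) begins 47 mm behind the grasp point.
Start: joints at [1.175, 0.342, 1.524, -0, 1.275, -0.146], TCP at [129.769, 508.727, 248.741] pointing down, gripper open.
Joint ranges: [-2.53, 2.53], [-0.77, 2.02], [0.04, 2.7], [-1, 4.14], [0.28, 2.66], [-3.11, 3.11]. Speed limits (rad/s): [2.57, 2.57, 3.14, 3.14, 3.14, 3.14].

## Interface

Orientations are given as [roll, pitch, yaw] about the fixed x, y, z axes, in that order (R = Rz(yaw) Ry(pitch) Rx(roll)).
In Python, from plant import get_obs, capture, bot, spot_in gives the robot as it stands.
- The arm moves only by the shell command python3 -m handwheel 'ROWS' [OPENING]. ROWS is JSON, a list of rows, each a list of 2 entries, a list of its own where there are three numbers: the shift along the world's x, y, z in mm, then the turn, a rotation vector about the world's x, y, z in rad. In form: [[[x, y, z], [wx, wy, wz]], ...]. A call has 1 to 12 rows; each row shifts and turns the commanded pose from where the row before left it; what a row does not reach is not made up. A row lasts 1/8 s, in which the tool goes at most 62.5 mm and 10.7 degrees, less where a joint would pass 70% of its speed; a pose out of reach is approached as far as the arm can. A call is refused whole if a number of a shift passes 62.5 or a number of a turn 0.188, either way. A call with a gripper value outside its range is refused whole. OPENING is the closure, from 0 (fully open) to 1 (shut), set as the call begins (- or left out, the last holds). The fingers move at their own pace and stop on an object; the grip force is fixed at half the most. Time passes only in rows, so rows that do not move let the fingers close. It gives the time, the measured TCP pose, the force and the opening at its end, in the units of the state.
- get_obs(): the state, without advancing time (a new reading comes with each control period).
- capture(name): name is "scene" or "top"; returns a dict with "img" (480x640x3 uint8, red, green, blue), "fx", "fy", "cx", "cy" (pixels), "cam_to_world" (4x4, takes a point from camera to world coordinates). Camera axes: x right, y up, looking along -z (the intrinsics and any distortion apply to the point x, -y, -z); pixel columns grow to the right and rows downward; lengths in mm; the calibration is good to about 2 mm. A picture is of the moment at which its call begins. There is no depth.
- bot.close_job(): hands the job in, once; it reports no verdict.
Trained networks look in the newest picture that a camera, given by its name, has taken for a name from the list of things; names that differ only in an ending like _2 or _b are one class to them, and where a whole thing is asked for, a point or a joint stands for the part that bears it (a point fixed in the world has none). Each returns a list of dicts, best first, with "score" (0 to 1); they miss things now and then, are a little off and sometimes report something else, mostly with a low value. They report only what shows in the picture. A call takes as long as a camera call.
- spot_in(thing, camera): "xyz" ([x, y, z] in mm, in the coordinates of the camera as it stood for that picture, good to about 4 mm: the middle of the surface that is visible of it).
The state is a dict: "time": time; "joint_positions": joint angles; "dq": joint speeds; "tau": joint torques, N m; "tool_pos": TCP position; "tcp_rot": TCP orientation; "contact_force": force on the tool from outside, world axes, zero at the start; "moment": the same for the moment, N m; "grip_width": finger opening in mm.
Only numpy, scipy, OpenCV 4.12 (cv2) and the standard library are available. Lean on these libraries where they do the work, as an engineer would, in place of code of your own. Each camera call takes 0.05 s, during which the arm holds its last target. There are 200 camera calls.

## Task

Get the dust extraction ready for sanding: take the T-bar handle of the sprung dust gate and pull it out right to its stop, so that its catch drops in and the gate stays open by itself when you let go. Then turn the dial on the sloping control box clockwise as far as it will go. Leave the other gate, the one with the round ball handle, shut, and do not knock over the small jar or the tin.

Things in the scene. Friction and masses are not known exactly. Their poses are not given: they have to be found in the camera images.
- gate_bar (a joint): travel of the T-bar gate's blade along its own z, m: 0 shut, 0.078 at its outer stop. A spring pulls it shut (4 N at 0, 10 N at the stop). Past about 0.074 a sprung catch drops under the blade's shoulder, and when let go it rests at about 0.068; let go earlier, it springs back to 0
- gate_bar_handle (a point): centre of that gate's black T-bar handle: bar 56 mm along x, 16 along y, 14 along z, on a 6 mm thick stem. z is the pull direction, leaning 29 degrees from vertical towards the robot; y (level) is the duct axis. Shut, it stands 45 mm along z above the aluminium housing (90 mm along x, 22 along y) and 163 mm above the table; 63 mm ducts beside the housing reach up to 111 mm
- gate_ball (a joint): travel of the blade of the other, equal gate, m: 0 shut; it is to stay shut
- gate_ball_handle (a point): centre of the 26 mm black ball handle of the other gate, 165 mm above the table; axes as for the T-bar gate
- dial (a joint): angle of the suction dial, rad, growing clockwise as seen when looking at its face; 0 to 2.2, end stop at 2.2 (full)
- dial_grip (a point): on the axis of the dial on the grey control box, 7 mm below the top of its black bar (42 mm along x, 14 wide along y, 32 high) and 37 mm out from the box's face; the frame turns with the dial. z points out of the face, 37 degrees from vertical towards the robot. The box's head is 130 mm up the slope, 120 wide, 50 thick; the dial sits 12 mm below the middle of its face
- jar: amber glass jar with a steel lid, 48 mm across, 62 mm high, standing between the fixtures; origin at the centre of its underside
- tin: small steel tin with a paper label, 52 mm across, 70 mm high, standing between the fixtures; origin at the centre of its underside

How it is judged:
By the outcome, as a careful person would: the job done as asked, in the order asked, and still so for the second after the job is handed in, with the robot touching nothing.
It also fails if it takes over 58 s, if anything falls off the work surface, if the arm or the gripper's body presses on something with over 40 N, if the wrist force passes 120 N, or if a joint passes its speed limit or range.

## Working session

There is one attempt and no reset: what is moved stays moved. The work goes in short steps, Python scripts to look and compute and a shell command to move; the robot and the scene stay as the last step left them, time stands still between calls to the robot, and variables do not carry over. Pictures are saved under pics/ and viewed, about 8 in all and at most 12, crops included, and the job is handed in when it is done.

```bash
ls; mkdir -p pics
cat > h.py <<'E'
import numpy as np,cv2
from plant import get_obs,capture,bot,spot_in
def save(c,name):
    cv2.imwrite('pics/'+name,cv2.cvtColor(c['img'],cv2.COLOR_RGB2BGR))
def w(c,p):
    return (np.array(c['cam_to_world'])@np.r_[p,1])[:3]
def proj(c,P):
    q=np.linalg.inv(c['cam_to_world'])@np.r_[P,1]
    return c['cx']+c['fx']*q[0]/-q[2], c['cy']-c['fy']*q[1]/-q[2]
def ray(c,u,v,z):
    M=np.array(c['cam_to_world']);d=M[:3,:3]@np.array([(u-c['cx'])/c['fx'],-(v-c['cy'])/c['fy'],-1]);o=M[:3,3]
    return o+d*(z-o[2])/d[2]
E
cat > a.py <<'E'
from h import *
np.set_printoptions(precision=1,suppress=True)
o=get_obs();print({k:np.round(v,3) for k,v in o.items()})
for cam in ['scene','top']:
    c=capture(cam);save(c,cam+'0.png');print(cam,[k for k in c],c['cam_to_world'],c['fx'])
    for t in ['gate_bar_handle','gate_ball_handle','dial_grip','jar','tin','gate_bar','gate_ball','dial']:
        print(t,[(round(d['score'],2),w(c,d['xyz']),np.array(proj(c,w(c,d['xyz'])))) for d in spot_in(t,cam)][:3])
E
python3 a.py
```

```text
pics
{'time': np.float64(0.0), 'joint_positions': array([ 1.2,  0.3,  1.5, -0. ,  1.3, -0.1]), 'dq': array([ 0., -0., -0.,  0.,  0.,  0.]), 'tau': array([  0. , -43.1, -24.4,   0.1,   0.1,  -0. ]), 'tool_pos': array([129.6, 508.4, 248.1]), 'tcp_rot': array([-3.1, -0. ,  2.9]), 'contact_force': array([ 0.1,  0.3, -0.1]), 'moment': array([ 0. ,  0. , -0.1]), 'grip_width': np.float64(91.46)}
scene ['img', 'fx', 'fy', 'cx', 'cy', 'cam_to_world'] [[   0.9   -0.4    0.3 1001.8]
 [   0.5    0.7   -0.5 -691.6]
 [   0.     0.6    0.8 1165. ]
 [   0.     0.     0.     1. ]] 615.7126409902885
gate_bar_handle [(0.7, array([551.4, 274.8, 150.9]), array([361.5, 136.6]))]
gate_ball_handle [(0.74, array([ 601.9, -313.2,  120.8]), array([235.5, 346.8])), (0.72, array([619.9, -13.8, 149.5]), array([324.6, 232.7]))]
dial_grip [(0.63, array([ 604.5, -314.3,  126.9]), array([235.9, 346.4]))]
jar [(0.78, array([ 637.1, -158.7,   55.2]), array([295.8, 311.4]))]
tin [(0.72, array([609.8, 133.3,  60.4]), array([352.4, 211. ])), (0.7, array([ 602.8, -309.9,  119.3]), array([237. , 346.1]))]
gate_bar [(0.96, a
[... 317 characters left out ...]
.  965.4]
 [  0.    0.    0.    1. ]] 454.25160631847024
gate_bar_handle [(0.96, array([553. , 279.9, 161.9]), array([168.1, 274.9]))]
gate_ball_handle [(0.78, array([616.7, -13.1, 171.5]), array([332.8, 235.6]))]
dial_grip [(0.57, array([ 603.3, -303.4,  120. ]), array([487.4, 244.1]))]
jar [(0.66, array([ 624.3, -143.8,   58.8]), array([396.5, 239.2])), (0.52, array([ 600.8, -304.6,  123.7]), array([489. , 245.2]))]
tin [(0.56, array([603.2, 141.8,  69.8]), array([253.9, 251.5]))]
gate_bar [(0.57, array([554.3, 279.3, 162.9]), array([168.2, 274.1]))]
gate_ball [(0.76, array([617.5, -13. , 172.1]), array([332.7, 235.1]))]
dial [(0.78, array([ 604.8, -303.2,  118.9]), array([487.1, 243.4]))]
```

Run:
```python
import cv2,numpy as np
t=cv2.imread('pics/top0.png');s=cv2.imread('pics/scene0.png')
f=lambda i,x,y,W,H:cv2.resize(i[y:y+H,x:x+W],(400,300),interpolation=cv2.INTER_CUBIC)
cv2.imwrite('pics/m0.png',np.vstack([np.hstack([f(t,110,215,120,90),f(t,430,200,120,90)]),np.hstack([f(s,290,90,140,105),f(s,175,300,120,90)])]))
```

```text
(no output)
```

View pics/scene0.png

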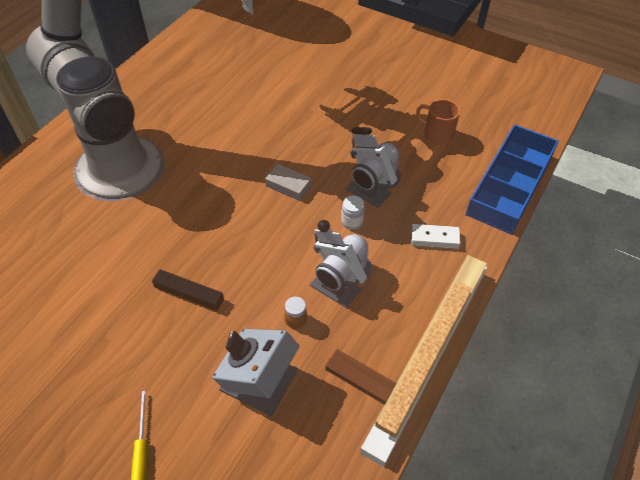

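View pics/m0.png

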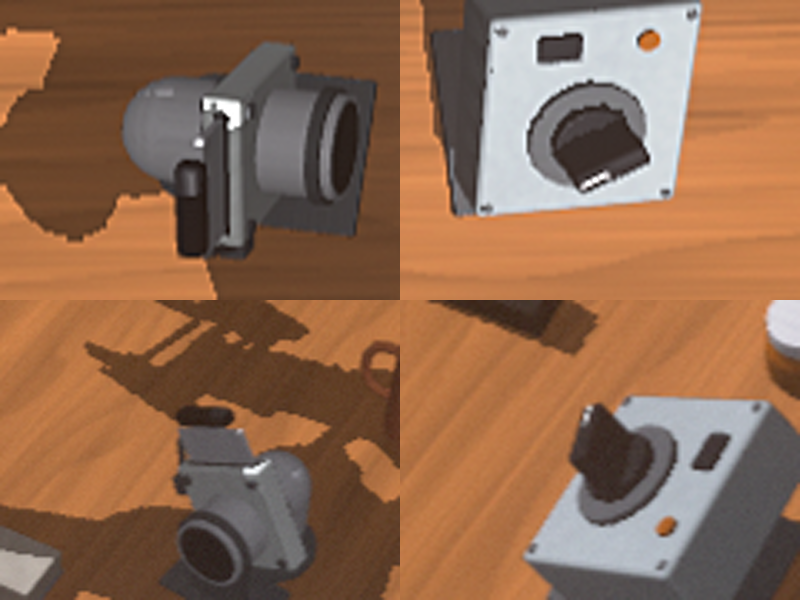

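View pics/top0.png

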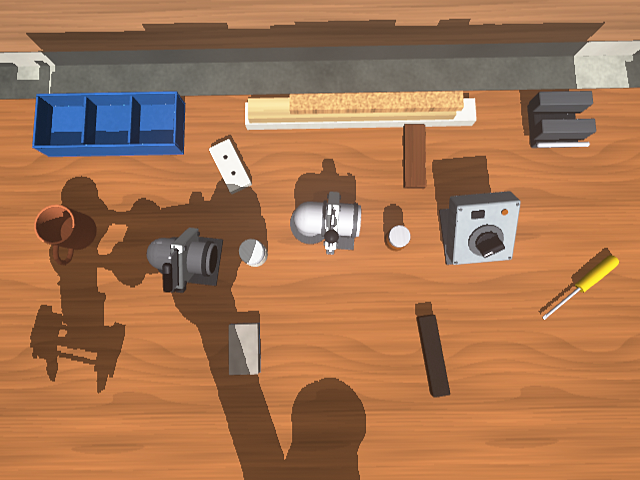

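Scene: T-bar gate at (365,170) in the scene view and (168,274) in the top view. Ball gate, jar, tin and control box stand to its right. I'll zoom to get box corners and the bar yaw.

Run:
```python
import cv2,numpy as np
t=cv2.imread('pics/top0.png');s=cv2.imread('pics/scene0.png')
f=lambda i,x,y,W,H:cv2.resize(i[y:y+H,x:x+W],(400,300),interpolation=cv2.INTER_NEAREST)
cv2.imwrite('pics/m1.png',np.vstack([np.hstack([f(t,440,185,100,75),f(t,150,255,40,30+10)]),np.hstack([f(s,205,320,100,75),f(s,345,120,40,30)])]))
```

```text
(no output)
```

View pics/m1.png

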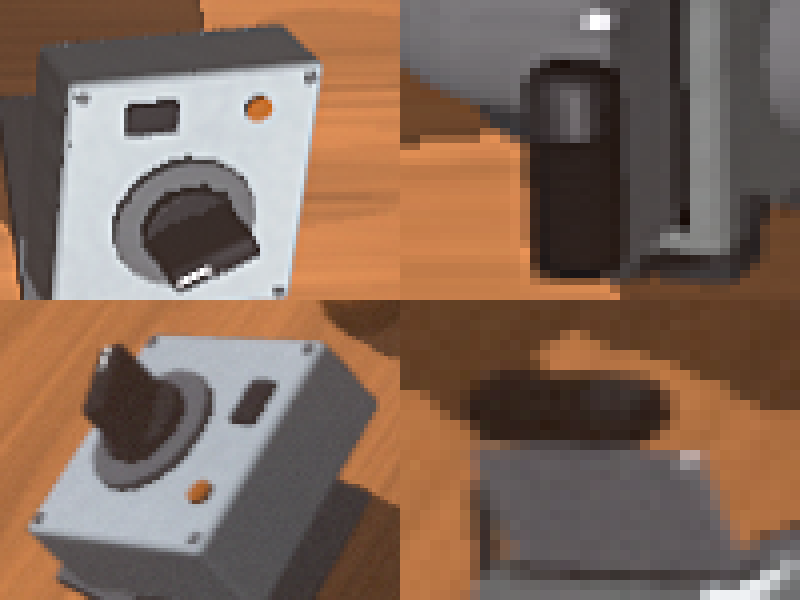

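```bash
cat > fit.py <<'E'
from h import *
from scipy.optimize import least_squares
np.set_printoptions(precision=2,suppress=True)
T=capture('top');S=capture('scene')
def frame(yaw,tilt):
    c,s=np.cos(yaw),np.sin(yaw);t=np.radians(tilt)
    Rz=np.array([[c,-s,0],[s,c,0],[0,0,1]])
    return Rz@np.array([[np.cos(t),0,-np.sin(t)],[0,1,0],[np.sin(t),0,np.cos(t)]])
B=np.array([[a,b,c] for a in(-28,28) for b in(-8,8) for c in(-7,7)])
def bb(c,P):
    q=np.array([proj(c,p) for p in P]);return np.r_[q.min(0),q.max(0)]
def rg(p):
    R=frame(p[3],29);X=p[:3];r=[]
    r+=list(bb(T,X+B@R.T)-[162.5,263,172.4,292])
    r+=list(bb(S,X+B@R.T)-[351.8,127,371.8,134.3])
    d=np.array(proj(T,X+R@[28,0,7]))-np.array(proj(T,X+R@[-28,0,7]));r.append((d[0]+.4)*1.5)
    r.append((p[2]-163)/2);return r
g=least_squares(rg,[553,280,163,-.12]);print('bar',g.x,np.degrees(g.x[3]),g.fun)
# box
C=[[65,60],[65,-60],[-65,60],[-65,-60]] # TL TR BL BR (x up slope,y left)
to=[[457.5,204.5],[520.2,201],[453.3,264.8],[512,261]]
so=[[285.7,330.5],[255.2,383],[242.5,329.2],[212.5,376.7]]
def rb(p):
    R=frame(p[3],37);r=[]
    for k,q in enumerate(C):
        P=p[:3]+R@[q[0],q[1],0]
        r+=list(np.array(proj(T,P))-to[k])+list(np.array(proj(S,P))-so[k])
    return r
b=least_squares(rb,[620,-305,95,0]);R=frame(b.x[3],37)
G=b.x[:3]+R@[-12,0,37];print('box',b.x,np.degrees(b.x[3]),b.fun,'grip',G,'top',G+R@[0,0,7])
# dial angle: bar dir angle a from local x toward y
def hull(c,P): return cv2.convexHull(np.array([proj(c,p) for p in P],np.float32))
BB=np.array([[x,y,z] for x in(-21,21) for y in(-7,7) for z in(-25,7)])
th=np.linspace(0,6.28,24)
best=[]
for rd in(14,17,20):
  D=np.array([[rd*np.cos(t),rd*np.sin(t),z] for t in th for z in(-37,-20)])
  for a in range(0,180,3):
    ar=np.radians(a);Q=np.array([[np.cos(ar),-np.sin(ar),0],[np.sin(ar),np.cos(ar),0],[0,0,1]]);io=[]
    for c in(T,S):
        dark=(c['img'].max(2)<80)
        m=np.zeros(dark.shape,np.uint8)
        cv2.fillConvexPoly(m,np.int32(np.round(hull(c,G+(BB@Q.T)@R.T))),1);cv2.fillConvexPoly(m,np.int32(np.round(hull(c,G+D@R.T))),1)
        roi=np.zeros_like(m);cv2.fillConvexPoly(roi,np.int32(hull(c,G+np.array([[26*np.cos(t),26*np.sin(t),z] for t in th for z in(-37,10)])@R.T)),1)
        io.append((m&dark&roi).sum()/((m|dark)&roi).sum())
    best.append((sum(io),rd,a,io))
best.sort(key=lambda x:-x[0]);print(best[:6])
a=np.radians(best[0][2]);Q=np.array([[np.cos(a),-np.sin(a),0],[np.sin(a),np.cos(a),0],[0,0,1]])
out=[]
for c,(x,y) in((T,(440,190)),(S,(195,315))):
    s=c['img'][y:y+75,x:x+100,::-1];s=cv2.resize(s,None,fx=4,fy=4,interpolation=cv2.INTER_NEAREST)
    for z in(-25,7):
        q=[(np.array(proj(c,G+R@Q@[i,j,z]))-[x,y]+.5)*4 for i,j in((-21,-7),(21,-7),(21,7),(-21,7))]
        cv2.polylines(s,[np.int32(q)],True,(0,255,0) if z>0 else(0,0,255),1)
    q=[(np.array(proj(c,b.x[:3]+R@[*C[i],0]))-[x,y]+.5)*4 for i in(0,1,3,2)];cv2.polylines(s,[np.int32(q)],True,(255,0,255),1)
    out.append(s)
Rg=frame(g.x[3],29)
for c,(x,y) in((T,(150,255)),(S,(340,115))):
    s=c['img'][y:y+45,x:x+60,::-1];s=cv2.resize(s,(400,300),interpolation=cv2.INTER_NEAREST)
    for z in(-7,7):
        q=[(np.array(proj(c,g.x[:3]+Rg@[i,j,z]))-[x,y]+.5)*6.667 for i,j in((-28,-8),(28,-8),(28,8),(-28,8))]
        cv2.polylines(s,[np.int32(q)],True,(0,255,0) if z>0 else(0,0,255),1)
    out.append(s)
cv2.imwrite('pics/fit.png',np.vstack([np.hstack(out[:2]),np.hstack(out[2:])]))
E
python3 fit.py
```

```text
bar [548.07 280.48 163.02  -0.15] -8.705769487884611 [-1.21 -1.91  0.98  2.14 -1.75 -0.85  1.83  1.38  0.32  0.01]
box [ 625.21 -306.91  103.5     0.07] 3.968727619183964 [-0.85  1.2   1.24 -0.37  1.08 -0.88 -0.62  0.91 -1.29  0.52  0.59 -1.1
  0.19 -0.91 -1.64  0.93] grip [ 593.43 -309.12  125.82] top [ 589.23 -309.41  131.41]
[(np.float64(1.5490687586045666), 17, 129, [np.float64(0.7935943060498221), np.float64(0.7554744525547445)]), (np.float64(1.5380690515335336), 17, 126, [np.float64(0.7961335676625659), np.float64(0.7419354838709677)]), (np.float64(1.5375049304996766), 17, 123, [np.float64(0.8072072072072072), np.float64(0.7302977232924693)]), (np.float64(1.5299154506477397), 17, 120, [np.float64(0.7908611599297012), np.float64(0.7390542907180385)]), (np.float64(1.5284148539699651), 20, 129, [np.float64(0.7671691792294807), np.float64(0.7612456747404844)]), (np.float64(1.5181668693967654), 20, 126, [np.float64(0.7698675496688742), np.float64(0.7482993197278912)])]
```

View pics/fit.png

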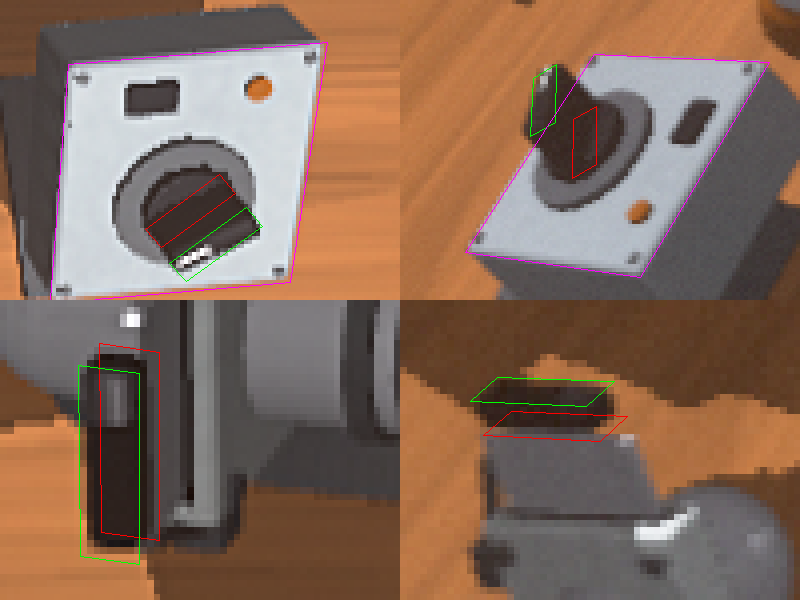

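```bash
cat > plan.py <<'E'
from h import *
import sys
from scipy.spatial.transform import Rotation as Ro
np.set_printoptions(precision=2,suppress=True)
def frame(yaw,tilt):
    return (Ro.from_euler('z',yaw,degrees=True)*Ro.from_euler('y',-tilt,degrees=True)).as_matrix()
def tool(F,yaw=0): # tool z=-F z, tool x ~ -F x turned by yaw about F z
    R=F@Ro.from_euler('z',yaw,degrees=True).as_matrix()
    return np.c_[-R[:,0],R[:,1],-R[:,2]]
def go(P,R,n=None):
    o=get_obs();C=Ro.from_euler('xyz',o['tcp_rot'])
    v=(Ro.from_matrix(R)*C.inv()).as_rotvec();d=P-o['tool_pos']
    print('t',o['time'],'shift',d,'turn',v,'min rows',max(np.abs(d).max()/62.5,np.linalg.norm(d)/62.5,np.linalg.norm(v)/.186), 'q',o['joint_positions'],'F',o['contact_force'],'M',o['moment'],'w',o['grip_width'])
BAR=np.array([549,280,163]);FB=frame(-8,29)
def bar(h): go(BAR+FB[:,2]*(3+h),tool(FB))
E
python3 -c "
from plan import *
bar(75);print(FB)"
```

```text
t 1.0 shift [ 381.79 -223.46  -17.53] turn [-0.1  -0.5   0.11] min rows 7.083641935077884 q [ 1.18  0.34  1.52  0.    1.28 -0.15] F [-0.4   0.37  0.35] M [-0.02 -0.01 -0.04] w 91.7997011112451
[[ 0.87  0.14 -0.48]
 [-0.12  0.99  0.07]
 [ 0.48  0.    0.87]]
```

```bash
python3 -m handwheel '[[[38,-22,-2],[-0.01,-0.05,0.011]],[[38,-22,-2],[-0.01,-0.05,0.011]],[[38,-22,-2],[-0.01,-0.05,0.011]],[[38,-22,-2],[-0.01,-0.05,0.011]],[[38,-22,-2],[-0.01,-0.05,0.011]],[[38,-22,-2],[-0.01,-0.05,0.011]],[[38,-22,-2],[-0.01,-0.05,0.011]],[[38,-22,-2],[-0.01,-0.05,0.011]],[[38,-22,-2],[-0.01,-0.05,0.011]],[[38,-22,-2],[-0.01,-0.05,0.011]],[[0,0,0],[0,0,0]],[[0,0,0],[0,0,0]]]' 0.3; python3 -c "
from plan import *
bar(75);bar(0)
c=capture('top');save(c,'t1.png');s=capture('scene');
for cam in ('top','scene'):
  for d in spot_in('gate_bar_handle',cam): print(cam,d['score'],w(c if cam=='top' else s,d['xyz']))
cv2.imwrite('pics/m2.png',np.hstack([cv2.resize(x['img'][y:y+90,z:z+120,::-1],(400,300)) for x,y,z in((c,225,120),(s,70,300))]))"
```

```text
time: 2.5
tool_pos: [509.4, 288.8, 228.7]
tcp_rot: [-3.14, 0.509, 3.004]
contact_force: [0.4, -0.2, -0.1]
grip_width: 64.7
t 2.5 shift [ 2.17 -3.57  2.56] turn [ 0.  0. -0.] min rows 0.0783628367564951 q [ 0.54  0.32  1.73 -0.47  0.74 -0.6 ] F [ 0.42 -0.16 -0.12] M [ 0.1   0.29 -0.02] w 64.70806838510177
t 2.5 shift [ 38.18  -8.63 -63.04] turn [ 0.  0. -0.] min rows 1.1872633839443567 q [ 0.54  0.32  1.73 -0.47  0.74 -0.6 ] F [ 0.42 -0.16 -0.12] M [ 0.1   0.29 -0.02] w 64.70806838510177
top 0.9 [550.95 282.06 164.98]
scene 0.68 [551.29 272.15 152.77]
```

View pics/m2.png

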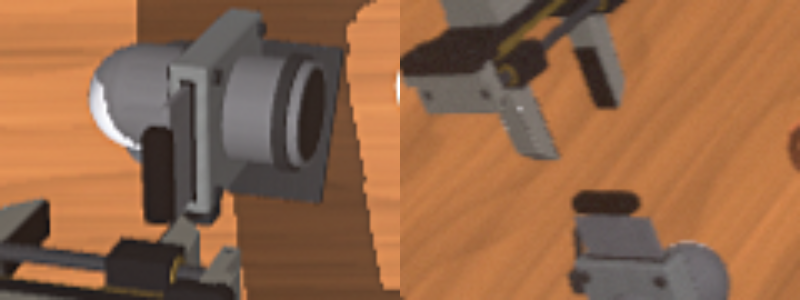

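```bash
python3 -m handwheel '[[[9.5,-2.2,-15.8],[0,0,0]],[[9.5,-2.2,-15.8],[0,0,0]],[[9.5,-2.2,-15.8],[0,0,0]],[[9.5,-2,-15.6],[0,0,0]],[[0,0,0],[0,0,0]]]'; python3 -c "
from plan import *
bar(0)
c=capture('top');s=capture('scene')
cv2.imwrite('pics/m3.png',np.hstack([cv2.resize(x['img'][y:y+90,z:z+120,::-1],(400,300)) for x,y,z in((c,225,120),(s,70,300))]))"
```

```text
time: 3.32
tool_pos: [547.8, 279.3, 163.5]
tcp_rot: [-3.137, 0.507, 3.005]
contact_force: [0.1, -0.7, -0.3]
grip_width: 63.9
t 3.325 shift [-0.25  0.93  2.11] turn [ 0.  0. -0.] min rows 0.03704974104060569 q [ 0.49  0.44  1.75 -0.53  0.6  -0.56] F [ 0.08 -0.68 -0.29] M [0.01 0.33 0.03] w 63.90394504396729
```

View pics/m3.png

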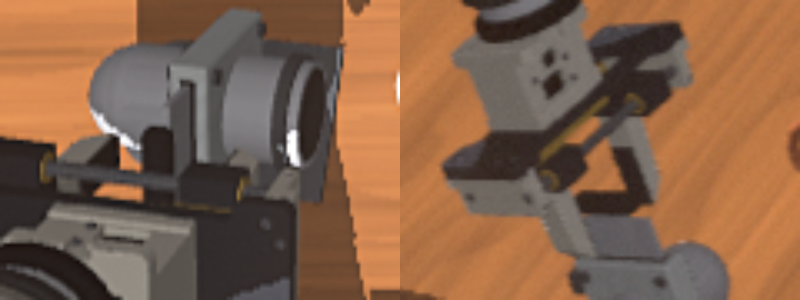

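The bar lies between the jaws: its end shows at (157,140) in the top crop, with fingers either side. Next I close the gripper.

```bash
python3 -m handwheel '[[[0,0,0],[0,0,0]],[[0,0,0],[0,0,0]],[[0,0,0],[0,0,0]],[[0,0,0],[0,0,0]],[[0,0,0],[0,0,0]],[[0,0,0],[0,0,0]],[[0,0,0],[0,0,0]],[[0,0,0],[0,0,0]]]' 1
```

```text
time: 4.42
tool_pos: [548.0, 281.5, 165.9]
tcp_rot: [3.141, 0.511, 3.005]
contact_force: [0.4, 5.7, -2.1]
grip_width: 15.4
```

```bash
python3 -m handwheel '[[[0,2.5,0],[0,0,0]],[[-3.84,0.54,7],[0,0,0]],[[-3.84,0.54,7],[0,0,0]],[[-3.84,0.54,7],[0,0,0]],[[-3.84,0.54,7],[0,0,0]],[[-3.84,0.54,7],[0,0,0]],[[0,0,0],[0,0,0]]]'; python3 -c "
from plan import *
bar(40)"
```

```text
time: 5.3
tool_pos: [529.0, 284.1, 200.6]
tcp_rot: [-3.137, 0.51, 3.005]
contact_force: [6.8, -4.7, -4.4]
grip_width: 15.8
t 5.3 shift [-0.68 -1.23  0.02] turn [ 0.  0. -0.] min rows 0.02890500334860634 q [ 0.51  0.37  1.74 -0.5   0.68 -0.58] F [ 6.78 -4.7  -4.35] M [-0.53 -0.27 -0.05] w 15.76823587886826
```

```bash
python3 -m handwheel '[[[-3.84,-0.6,7],[0,0,0]],[[-3.84,-0.2,7],[0,0,0]],[[-3.84,0.3,7],[0,0,0]],[[-3.84,0.3,7],[0,0,0]],[[0,0,0],[0,0,0]]]'; python3 -c "
from plan import *
bar(72)"; python3 -m handwheel '[[[-1.44,0.1,2.62],[0,0,0]],[[-1.44,0.1,2.62],[0,0,0]],[[0,0,0],[0,0,0]]]'; python3 -c "
from plan import *
bar(78)"
```

```text
time: 5.92
tool_pos: [513.9, 285.9, 228.5]
tcp_rot: [-3.141, 0.51, 3.005]
contact_force: [7.6, 4.3, -8.9]
grip_width: 16.0
t 5.925 shift [-0.89 -0.82  0.07] turn [ 0.  0. -0.] min rows 0.027953486946172387 q [ 0.53  0.32  1.73 -0.47  0.73 -0.61] F [ 7.62  4.27 -8.88] M [ 0.63 -0.21  0.55] w 15.972168194989557
time: 6.3
tool_pos: [511.2, 286.2, 233.5]
tcp_rot: [-3.141, 0.51, 3.005]
contact_force: [9.0, 6.4, -9.1]
grip_width: 15.8
t 6.3 shift [-1.08 -0.76  0.34] turn [ 0.  0. -0.] min rows 0.028001640455469344 q [ 0.53  0.31  1.73 -0.46  0.74 -0.61] F [ 9.01  6.36 -9.09] M [ 0.75 -0.32  0.57] w 15.80238628569132
```

```bash
python3 -m handwheel '[[[-0.96,0.1,1.75],[0,0,0]],[[0,0,0],[0,0,0]]]';python3 -m handwheel '[[[-0.96,0.1,1.75],[0,0,0]],[[0,0,0],[0,0,0]]]'
```

```text
time: 6.55
tool_pos: [510.7, 286.3, 234.3]
tcp_rot: [-3.141, 0.51, 3.005]
contact_force: [15.9, 6.4, -14.8]
grip_width: 15.7
time: 6.8
tool_pos: [510.3, 286.3, 234.6]
tcp_rot: [-3.14, 0.509, 3.006]
contact_force: [26.7, 7.6, -27.1]
grip_width: 15.8
```

The stop is firm (axial force about 37 N at about 78 mm). Easing back to check that the catch holds.

```bash
python3 -m handwheel '[[[1.92,-0.2,-3.5],[0,0,0]],[[1.92,-0.2,-3.5],[0,0,0]],[[1.92,-0.2,-3.5],[0,0,0]],[[0.96,-0.1,-1.75],[0,0,0]],[[0,0,0],[0,0,0]]]'; python3 -c "
from plan import *
bar(68)"
```

```text
time: 7.42
tool_pos: [515.7, 285.7, 225.0]
tcp_rot: [-3.141, 0.51, 3.005]
contact_force: [6.2, 4.8, -4.7]
grip_width: 15.6
t 7.425 shift [-0.81 -0.89  0.06] turn [ 0.  0. -0.] min rows 0.026895402905894823 q [ 0.53  0.33  1.73 -0.47  0.72 -0.61] F [ 6.19  4.83 -4.74] M [0.65 0.04 0.48] w 15.634936111428706
```

```bash
python3 -m handwheel '[[[0.96,-0.1,-1.75],[0,0,0]],[[0,0,0],[0,0,0]]]'; python3 -m handwheel '[[[0.48,-0.05,-0.9],[0,0,0]],[[0,0,0],[0,0,0]]]'
```

```text
time: 7.68
tool_pos: [516.1, 285.6, 224.5]
tcp_rot: [3.141, 0.511, 3.005]
contact_force: [-3.8, 4.4, 4.5]
grip_width: 15.6
time: 7.92
tool_pos: [516.3, 285.6, 224.2]
tcp_rot: [3.141, 0.511, 3.004]
contact_force: [-7.4, 3.2, 9.0]
grip_width: 15.6
```

The force reversed against a hard rest at about 67 mm, so the catch holds. Releasing and retreating.

```bash
python3 -m handwheel '[[[-0.6,0,1.2],[0,0,0]],[[0,0,0],[0,0,0]],[[0,0,0],[0,0,0]],[[0,0,0],[0,0,0]],[[0,0,0],[0,0,0]],[[0,0,0],[0,0,0]]]' 0.3; python3 -m handwheel '[[[-5,0.6,9],[0,0,0]],[[-10,1.3,18],[0,0,0]],[[-10,1.3,18],[0,0,0]],[[-10,1.3,18],[0,0,0]],[[-10,1.3,18],[0,0,0]],[[0,0,0],[0,0,0]]]'
python3 - <<'E'
from plan import *
c=capture('top');print([(d['score'],w(c,d['xyz'])) for d in spot_in('gate_bar_handle','top')])
s=capture('scene');print([(d['score'],w(s,d['xyz'])) for d in spot_in('gate_bar_handle','scene')])
print(BAR+FB[:,2]*68)
# dial bar refine
sys.argv=['x']
src=open('fit.py').read().split('best=[]')[0]
exec(src)
from itertools import product
D=np.array([[17*np.cos(t),17*np.sin(t),z] for t in th for z in(-37,-20)])
# pixel masks fixed by generous roi
dk=[];
for cc in(T,S):
    m=np.zeros(cc['img'].shape[:2],np.uint8)
    cv2.fillConvexPoly(m,np.int32(hull(cc,G+np.array([[28*np.cos(t),28*np.sin(t),z] for t in th for z in(-37,12)])@R.T)),1)
    dk.append((m,cc['img'].max(2)<80))
res=[]
for a,dx,dy,dz in product(range(108,148,4),range(-6,13,3),range(-6,7,3),(-4,0,4)):
    ar=np.radians(a);Q=Ro.from_euler('z',ar).as_matrix();sc=[]
    for cc,(roi,dark) in zip((T,S),dk):
        m=np.zeros_like(roi)
        for P in(BB@Q.T,D): cv2.fillConvexPoly(m,np.int32(np.round(16*hull(cc,G+(P+[dx,dy,dz])@R.T))),1,cv2.LINE_8,4)
        sc.append((m&dark&roi).sum()/((m|dark)&roi).sum())
    res.append((sum(sc),a,dx,dy,dz,sc))
res.sort(key=lambda x:-x[0])
for r in res[:8]: print(np.round(r[0],3),r[1:5],np.round(r[5],2),G+R@np.array(r[2:5]))
E
```

```text
time: 8.68
tool_pos: [516.0, 284.6, 223.7]
tcp_rot: [-3.139, 0.51, 3.005]
contact_force: [0.7, -0.1, -0.0]
grip_width: 63.6
time: 9.43
tool_pos: [470.9, 291.1, 306.9]
tcp_rot: [3.141, 0.513, 3.004]
contact_force: [-1.3, -0.3, 0.4]
grip_width: 64.6
[(0.7, array([534.07, 282.44, 189.58]))]
[(0.76, array([538.5 , 278.87, 180.56]))]
[516.35 284.59 222.47]
bar [548.07 280.48 163.02  -0.15] -8.705769487884611 [-1.21 -1.91  0.98  2.14 -1.75 -0.85  1.83  1.38  0.32  0.01]
box [ 625.21 -306.91  103.5     0.07] 3.968727619183964 [-0.85  1.2   1.24 -0.37  1.08 -0.88 -0.62  0.91 -1.29  0.52  0.59 -1.1
  0.19 -0.91 -1.64  0.93] grip [ 593.43 -309.12  125.82] top [ 589.23 -309.41  131.41]
1.429 (116, 0, 0, -4) [0.71 0.72] [ 595.83 -308.95  122.63]
1.427 (128, 0, 0, 0) [0.69 0.73] [ 593.43 -309.12  125.82]
1.424 (124, 0, 0, -4) [0.71 0.72] [ 595.83 -308.95  122.63]
1.424 (120, 0, 0, -4) [0.71 0.71] [ 595.83 -308.95  122.63]
1.418 (116, 3, 0, 0) [0.7  0.72] [ 595.82 -308.95  127.63]
1.417 (112, 3, 0, 0) [0.7  0.71] [ 595.82 -308.95  127.63]
1.417 (124, 0, 0, 0) [0.69 0.73] [ 593.43 -309.12  125.82]
1.415 (124, -3, 0, -4) [0.68 0.73] [ 593.44 -309.12  120.82]
```

```bash
cat >> plan.py <<'E'
DG=np.array([595,-309,125.]);FD=frame(4,37)
def dial(h,yaw=-57,off=(0,0)): go(DG+FD[:,2]*(3+h)+FD[:,0]*off[0]+FD[:,1]*off[1],tool(FD,yaw))
E
python3 -c "
from plan import *
dial(90);dial(0);print(FD)"
```

```text
t 9.725 shift [  68.18 -603.13 -104.61] turn [ 0.53 -0.14 -0.63] min rows 9.854746842384367 q [ 0.59  0.19  1.68 -0.42  0.92 -0.65] F [ 0.03 -0.31 -0.44] M [0.07 0.3  0.01] w 64.32796937832211
t 9.725 shift [ 122.22 -599.35 -176.48] turn [ 0.53 -0.14 -0.63] min rows 10.186204000260272 q [ 0.59  0.19  1.68 -0.42  0.92 -0.65] F [ 0.03 -0.31 -0.44] M [0.07 0.3  0.01] w 64.32796937832211
[[ 0.8  -0.07 -0.6 ]
 [ 0.06  1.   -0.04]
 [ 0.6  -0.    0.8 ]]
```

```bash
python3 -m handwheel '[[[5.7,-50,-4],[0.044,-0.012,-0.053]],[[5.7,-50,-4],[0.044,-0.012,-0.053]],[[5.7,-50,-4],[0.044,-0.012,-0.053]],[[5.7,-50,-4],[0.044,-0.012,-0.053]],[[5.7,-50,-4],[0.044,-0.012,-0.053]],[[5.7,-50,-4],[0.044,-0.012,-0.053]],[[5.7,-50,-13],[0.044,-0.012,-0.053]],[[5.7,-50,-13],[0.044,-0.012,-0.053]],[[5.7,-50,-13],[0.044,-0.012,-0.053]],[[5.7,-50,-13],[0.044,-0.012,-0.053]],[[5.7,-50,-13],[0.044,-0.012,-0.053]],[[5.7,-50,-13],[0.044,-0.012,-0.053]]]'; python3 -m handwheel '[[[0,0,0],[0,0,0]],[[0,0,0],[0,0,0]]]'
python3 - <<'E'
from plan import *
dial(90)
c=capture('top');print([(d['score'],w(c,d['xyz'])) for d in spot_in('gate_bar_handle','top')])
s=capture('scene');save(s,'s4.png')
cv2.imwrite('pics/m4.png',np.vstack([np.hstack([cv2.resize(x['img'][y:y+90,z:z+120,::-1],(400,300)) for x,y,z in l]) for l in (((c,185,430),(s,290,180)),((c,225,120),(s,70,300)))]))
E
```

```text
time: 11.22
tool_pos: [539.1, -311.6, 201.7]
tcp_rot: [2.581, 0.336, 2.113]
contact_force: [0.2, -0.6, 0.2]
grip_width: 64.3
time: 11.48
tool_pos: [538.9, -309.2, 202.0]
tcp_rot: [2.583, 0.336, 2.116]
contact_force: [-0.3, -0.1, -0.1]
grip_width: 64.1
t 11.475 shift [ 0.24 -3.75 -2.7 ] turn [ 0. -0.  0.] min rows 0.07393391320302607 q [-0.88  0.38  1.79  0.81  0.73 -2.08] F [-0.29 -0.11 -0.07] M [-0.04  0.41  0.02] w 64.07517279211346
[(0.88, array([534.02, 281.43, 191.18]))]
```

View pics/m4.png

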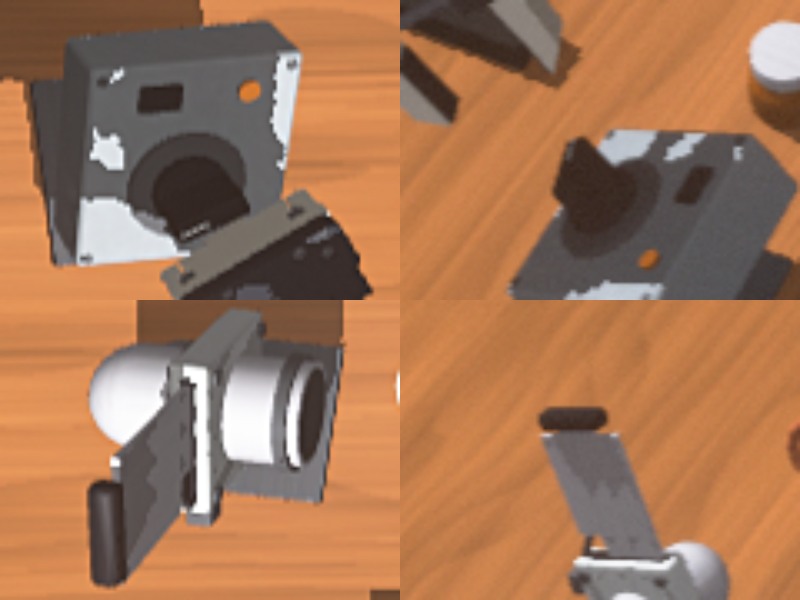

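Gate stays open: in the bottom crops the blade is fully out with the handle at (105,535). Descending on the dial.

```bash
python3 -m handwheel '[[[10.9,0,-14.9],[0,0,0]],[[10.9,0,-14.9],[0,0,0]],[[10.9,0,-14.9],[0,0,0]],[[0,0,0],[0,0,0]]]'; python3 -m handwheel '[[[10.9,0,-14.9],[0,0,0]],[[10.9,0,-14.9],[0,0,0]],[[0,0,0],[0,0,0]]]'
python3 - <<'E'
from plan import *
dial(0)
c=capture('top');s=capture('scene')
cv2.imwrite('pics/m5.png',np.hstack([cv2.resize(x['img'][y:y+90,z:z+120,::-1],(400,300)) for x,y,z in ((c,185,430),(s,290,180))]))
E
```

```text
time: 12.12
tool_pos: [572.4, -308.5, 155.8]
tcp_rot: [2.583, 0.335, 2.117]
contact_force: [-0.1, 0.4, -0.1]
grip_width: 63.9
time: 12.5
tool_pos: [594.1, -308.9, 126.4]
tcp_rot: [2.583, 0.336, 2.117]
contact_force: [0.2, -0.2, 0.7]
grip_width: 64.4
t 12.5 shift [-0.85 -0.27  0.96] turn [ 0. -0.  0.] min rows 0.03274138566925883 q [-0.8   0.56  1.74  0.94  0.6  -2.18] F [ 0.23 -0.17  0.73] M [-0.08  0.38  0.04] w 64.36492303212447
```

View pics/m5.png

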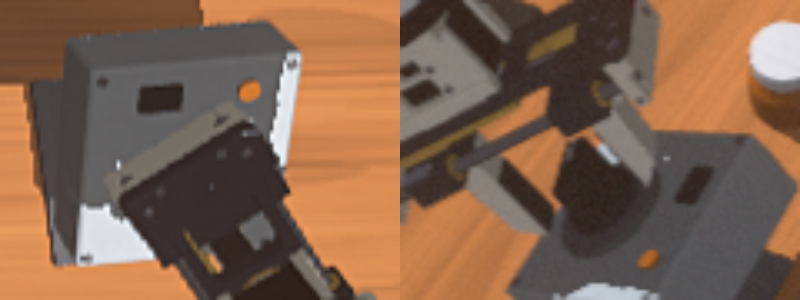

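The dial bar (600,190 in the right crop) sits between the fingers. Closing.

```bash
python3 -m handwheel '[[[0,0,0],[0,0,0]],[[0,0,0],[0,0,0]],[[0,0,0],[0,0,0]],[[0,0,0],[0,0,0]],[[0,0,0],[0,0,0]],[[0,0,0],[0,0,0]],[[0,0,0],[0,0,0]],[[0,0,0],[0,0,0]]]' 1; python3 -c "
from plan import *
dial(0);print(-FD[:,2]*.14, FD.T@get_obs()['contact_force'],FD.T@get_obs()['moment'])"
```

```text
time: 13.6
tool_pos: [593.7, -310.2, 128.3]
tcp_rot: [2.583, 0.339, 2.115]
contact_force: [-2.4, -4.2, -0.5]
grip_width: 13.8
t 13.6 shift [-0.52  1.12 -0.91] turn [ 0.01 -0.    0.01] min rows 0.046244643802577 q [-0.8   0.56  1.74  0.94  0.6  -2.18] F [-2.43 -4.22 -0.53] M [-0.58  0.73 -0.35] w 13.835431641805187
[ 0.08  0.01 -0.11] [-2.49 -4.04  1.21] [-0.63  0.76  0.04]
```

```bash
python3 -m handwheel '[[[0,0,0],[0.084,0.006,-0.112]],[[0,0,0],[0.084,0.006,-0.112]],[[0,0,0],[0.084,0.006,-0.112]],[[0,0,0],[0.084,0.006,-0.112]],[[0,0,0],[0.084,0.006,-0.112]],[[0,0,0],[0,0,0]]]'; python3 -c "
from plan import *
dial(0,-97);o=get_obs();print(FD.T@o['contact_force'],FD.T@o['moment'])"
```

```text
time: 14.35
tool_pos: [592.7, -310.6, 127.4]
tcp_rot: [2.508, -0.07, 1.534]
contact_force: [-8.9, -6.7, -1.2]
grip_width: 13.7
t 14.35 shift [ 0.51  1.47 -0.03] turn [ 0.   -0.01  0.01] min rows 0.06473260779481305 q [-0.8   0.56  1.74  0.92  0.6  -1.46] F [-8.91 -6.71 -1.16] M [-0.92  1.45 -0.49] w 13.692574744781215
[-8.17 -6.07  4.71] [-0.94  1.51  0.1 ]
```

```bash
python3 -m handwheel '[[[-1,-1,0],[0.084,0.006,-0.112]],[[-0.5,-0.5,0],[0.084,0.006,-0.112]],[[0,0,0],[0.084,0.006,-0.112]],[[0,0,0],[0.084,0.006,-0.112]],[[0,0,0],[0.084,0.006,-0.112]],[[0,0,0],[0,0,0]]]'; python3 -c "
from plan import *
dial(0,-137);o=get_obs();print(FD.T@o['contact_force'],FD.T@o['moment'])"
```

```text
time: 15.1
tool_pos: [592.1, -309.7, 127.3]
tcp_rot: [2.679, -0.451, 0.927]
contact_force: [-1.0, 1.3, -5.7]
grip_width: 16.7
t 15.1 shift [1.12 0.56 0.13] turn [-0.   -0.01  0.  ] min rows 0.06131786434859749 q [-0.8   0.56  1.74  0.91  0.61 -0.76] F [-0.99  1.26 -5.67] M [-0.55  0.81  0.74] w 16.67156830455102
[-4.13  1.33 -3.99] [0.05 0.85 0.89]
```

```bash
python3 - <<'E'
from plan import *
c=capture('top');s=capture('scene')
cv2.imwrite('pics/m6.png',np.hstack([cv2.resize(x['img'][y:y+90,z:z+120,::-1],(400,300)) for x,y,z in ((c,185,430),(s,290,180))]))
E
python3 -m handwheel '[[[0,0,0],[0.042,0.003,-0.056]],[[0,0,0],[0,0,0]]]';python3 -c "
from plan import *
dial(0,-141);o=get_obs();print(FD.T@o['contact_force'],FD.T@o['moment'])"
```

```text
time: 15.45
tool_pos: [591.9, -310.1, 127.2]
tcp_rot: [2.71, -0.481, 0.856]
contact_force: [0.3, 1.2, -7.9]
grip_width: 17.9
t 15.45 shift [1.3  0.95 0.18] turn [-0.   -0.01  0.  ] min rows 0.06180422869911085 q [-0.8   0.56  1.74  0.91  0.61 -0.69] F [ 0.31  1.23 -7.91] M [-0.71  1.1   1.  ] w 17.920763082663544
[-4.44  1.21 -6.56] [0.1  1.14 1.18]
```

View pics/m6.png

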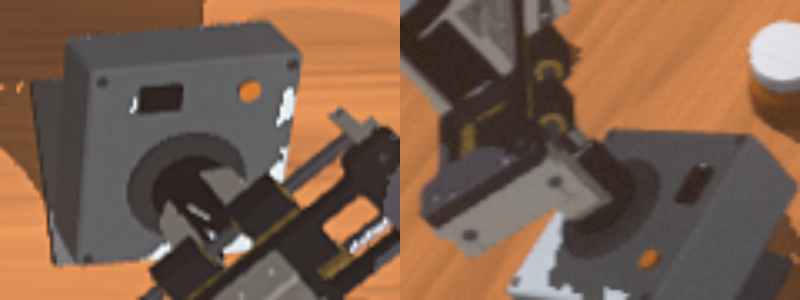

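```bash
python3 -m handwheel '[[[0,0,0],[-0.084,-0.006,0.112]],[[0,0,0],[0,0,0]]]'; python3 -m handwheel '[[[0,0,0],[0,0,0]],[[0,0,0],[0,0,0]],[[0,0,0],[0,0,0]],[[0,0,0],[0,0,0]],[[-10.8,0,14.4],[0,0,0]],[[-21.6,0,29],[0,0,0]],[[-21.6,0,29],[0,0,0]],[[-21.6,0,29],[0,0,0]],[[0,0,0],[0,0,0]]]' 0.3
python3 - <<'E'
from plan import *
c=capture('top');s=capture('scene')
cv2.imwrite('pics/m7.png',np.hstack([cv2.resize(x['img'][y:y+75,z:z+100,::-1],(400,300)) for x,y,z in ((c,190,440),(s,310,200))]))
E
```

```text
time: 15.7
tool_pos: [592.1, -309.7, 127.4]
tcp_rot: [2.65, -0.421, 0.992]
contact_force: [1.4, 3.6, -9.6]
grip_width: 15.3
time: 16.82
tool_pos: [516.1, -312.1, 233.1]
tcp_rot: [2.642, -0.418, 0.992]
contact_force: [-0.1, -0.1, 0.4]
grip_width: 64.4
```

View pics/m7.png

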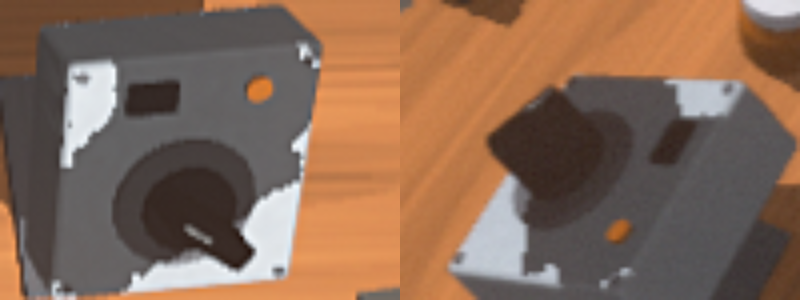

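```bash
python3 -c "
from plan import *
dial(0,-128)"
```

```text
t 16.925 shift [  76.7     2.06 -102.74] turn [-0.05 -0.01  0.08] min rows 2.0517174384502797 q [-0.92  0.32  1.79  0.76  0.81 -0.71] F [ 0.29  0.4  -0.06] M [-0.13  0.46  0.01] w 64.14514603839513
```

```bash
python3 -m handwheel '[[[15.2,0.4,-20.5],[-0.05,-0.01,0.08]],[[15.2,0.4,-20.5],[0,0,0]],[[15.2,0.4,-20.5],[0,0,0]],[[15.2,0.4,-20.5],[0,0,0]],[[15.2,0.4,-20.5],[0,0,0]],[[0,0,0],[0,0,0]]]';  python3 -m handwheel '[[[0,0,0],[0,0,0]],[[0,0,0],[0,0,0]],[[0,0,0],[0,0,0]],[[0,0,0],[0,0,0]],[[0,0,0],[0,0,0]],[[0,0,0],[0,0,0]],[[0,0,0],[0,0,0]]]' 1
python3 -c "
from plan import *
dial(0,-128);o=get_obs();print(FD.T@o['contact_force'],FD.T@o['moment'])"
```

```text
time: 17.68
tool_pos: [592.6, -307.4, 124.0]
tcp_rot: [2.616, -0.383, 1.086]
contact_force: [-0.6, 0.4, -0.2]
grip_width: 64.2
time: 18.55
tool_pos: [592.6, -309.0, 127.3]
tcp_rot: [2.611, -0.381, 1.087]
contact_force: [-4.0, 0.7, 1.7]
grip_width: 13.8
t 18.55 shift [ 0.59 -0.17  0.13] turn [-0.   -0.   -0.01] min rows 0.042284179007611646 q [-0.81  0.56  1.74  0.93  0.62 -0.94] F [-4.03  0.74  1.71] M [-0.36  0.54  0.36] w 13.760678587921085
[-2.14  1.02  3.76] [-0.04  0.56  0.48]
```

```bash
python3 -m handwheel '[[[0,0,0],[0.042,0.003,-0.056]],[[0,0,0],[0,0,0]]]';python3 -c "
from plan import *
dial(0,-132);o=get_obs();print(FD.T@o['contact_force'],FD.T@o['moment'])"; python3 -m handwheel '[[[0,0,0],[0.042,0.003,-0.056]],[[0,0,0],[0,0,0]]]';python3 -c "
from plan import *
dial(0,-136);o=get_obs();print(FD.T@o['contact_force'],FD.T@o['moment'])"
```

```text
time: 18.8
tool_pos: [592.5, -309.1, 127.2]
tcp_rot: [2.636, -0.415, 1.022]
contact_force: [-4.9, 0.3, 2.2]
grip_width: 15.3
t 18.8 shift [0.69 0.01 0.22] turn [-0.   -0.   -0.01] min rows 0.04243215175707465 q [-0.81  0.56  1.74  0.93  0.62 -0.87] F [-4.92  0.33  2.17] M [-0.67  0.83  0.63] w 15.293359204148864
[-2.59  0.67  4.67] [-0.11  0.88  0.87]
time: 19.05
tool_pos: [592.4, -309.5, 127.0]
tcp_rot: [2.663, -0.448, 0.954]
contact_force: [-6.2, -1.5, 1.2]
grip_width: 16.1
t 19.05 shift [0.85 0.38 0.37] turn [-0.   -0.   -0.01] min rows 0.03958043715823565 q [-0.81  0.56  1.74  0.93  0.62 -0.8 ] F [-6.19 -1.5   1.15] M [-0.83  0.94  0.59] w 16.142051317092164
[-4.32 -1.07  4.7 ] [-0.25  0.99  0.93]
```

The bar resists at once at the same angle (−128°) after regripping: 0.9 N·m against 0.1 N·m while it was turning. That fits the 2.2 rad stop, with zero pointing straight down the slope. Releasing while still pressed clockwise, then retreating.

```bash
python3 -m handwheel '[[[0,0,0],[0,0,0]],[[0,0,0],[0,0,0]],[[0,0,0],[0,0,0]],[[0,0,0],[0,0,0]],[[-10.8,0,14.4],[0,0,0]],[[-21.6,0,29],[0,0,0]],[[-21.6,0,29],[0,0,0]],[[-21.6,0,29],[0,0,0]],[[-21.6,0,29],[0,0,0]],[[-21.6,0,29],[0,0,0]],[[0,0,0],[0,0,0]],[[0,0,0],[0,0,0]]]' 0.3
python3 - <<'E'
from plan import *
c=capture('top');s=capture('scene')
for cam,x in(('top',c),('scene',s)):
  for t in ('jar','tin','gate_ball_handle','gate_bar_handle'): print(cam,t,[(round(d['score'],2),w(x,d['xyz'])) for d in spot_in(t,cam)][:2])
L=np.vstack([cv2.resize(c['img'][190:265,440:540,::-1],(400,300)),cv2.resize(s['img'][310:385,200:300,::-1],(400,300))])
cv2.imwrite('pics/m8.png',np.hstack([L,np.vstack([cv2.resize(c['img'][:,:,::-1],(400,300)),cv2.resize(s['img'][:,:,::-1],(400,300))])]))
print(get_obs()['contact_force'])
E
```

```text
time: 20.55
tool_pos: [473.7, -308.9, 286.4]
tcp_rot: [2.664, -0.45, 0.952]
contact_force: [-0.5, -1.4, -0.8]
grip_width: 64.4
top jar [(0.78, array([ 627.47, -144.75,   60.46]))]
top tin [(0.7, array([604.43, 143.34,  66.77]))]
top gate_ball_handle [(0.59, array([617.77,  -9.98, 172.51]))]
top gate_bar_handle [(0.72, array([532.61, 283.96, 190.08]))]
scene jar [(0.78, array([ 635.52, -153.6 ,   55.89]))]
scene tin [(0.6, array([609.41, 133.18,  59.96]))]
scene gate_ball_handle [(0.69, array([618.63, -10.36, 150.19]))]
scene gate_bar_handle [(0.82, array([540.35, 279.09, 183.61]))]
[-0.02 -0.81  0.06]
```

View pics/m8.png

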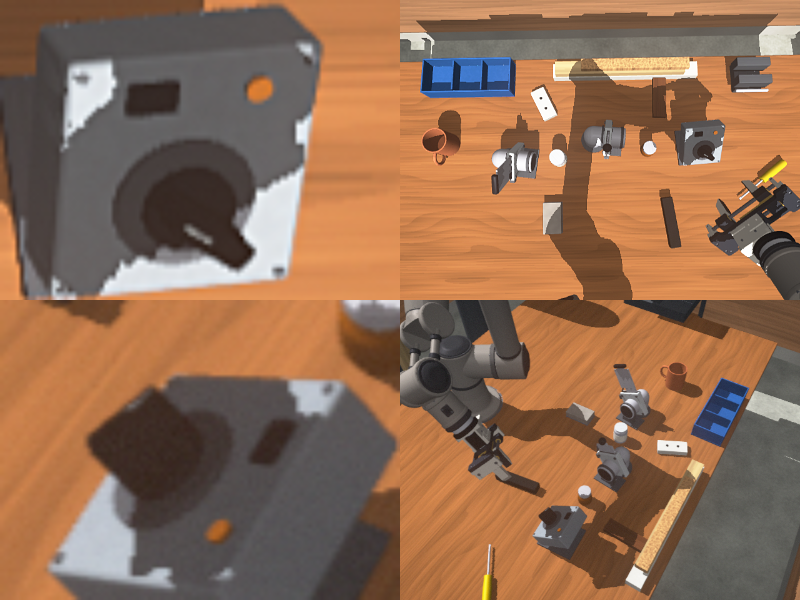

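The dial mark points upper-left at (200,235), the same as at the stop. The T-bar blade stays out at (497,180), the ball gate is shut, and the jar and tin are standing in place. The robot is clear of everything.

```bash
python3 -c "
from plant import bot
print(bot.close_job())"
```

```text
the job is handed in; nothing more can be done
None
```

The T-bar gate is pulled out and held open by its catch, and the dial is turned clockwise to where it would go no further. I handed the job in at about 21 s with the arm clear of everything.

- **T-bar gate:** I pulled it to its stop, where the axial force rose to about 37 N at about 78 mm of travel. Easing back, the force reversed at about 67 mm, so the catch was carrying the blade. The final pictures show the blade still out.
- **Dial:** It turned about 71° clockwise and then stopped. After letting go and gripping again, it resisted at the same angle (about 0.9 N·m, against about 0.1 N·m while turning).
- **Ball gate, jar and tin:** The last check found all three where they were at the start, with the ball gate shut and the jar and tin upright.

- **Not confirmed:** 71° is less than the dial's full 126° range. I take this to mean it started at about 0.95 rad, which would put zero pointing straight down the slope. I could not read the dial angle directly.
- **Disagreed:** The detector put the T-bar handle about halfway out (z about 190 mm, where about 222 was expected). I think it averaged over the whole visible blade, because the pictures and the forces both show the gate open.

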